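# Hang the tile template on the decorating stand

### The job

The aluminium tile template is stored flat on the wooden board under a sprung hold-down finger with a red knob. Swing the finger up and right back past upright so that it stays open, then pick up the template, which has a wooden grip, and hang it on the sloping stand with both brass pins through its two holes, fully home and flat against the sloping face. Lower it onto the pins rather than dropping it, leave the finger open, and do not disturb the jar, the bowl or the plaster block.

Things in the scene. Friction and masses are not known exactly. Their poses are not given: they have to be found in the camera images.
- cradle: Brown storage board on the table, 280 (x) x 250 (y) x 18 thick, fixed, on the left or right side; yaw within 0.35 rad. Origin at the centre of its underside, z up. On its +x side (away from the robot) stands the post of the hold-down finger: two dark cheeks at x 54 to 82, outer faces 32 apart, top 54 above the table.
- finger (a joint): Steel hold-down finger: bar 12 wide, 10 thick, 60 long, 100 g. 0 = flat, its foot on the middle of the template's holed rail, pressing about 1 N; 1.57 = bar upright; stop at 2.3. It turns about the board's +y axis. Spring and weight shut it if let go below 1.6 rad; let go past 1.8 it stays open and drifts to the stop.
- finger_hinge (a point): Point on the hinge axis, in the middle of the bar's width, at (68, 0, 42) in the board's frame; its axes are the board's.
- finger_knob (a point): Centre of the red ball knob, 20 in diameter, on an 8 thick stem standing on the free end of the finger's bar. Shut, it lies 53 from the hinge towards the board's -x and 27 above the hinge, so it moves on an arc of radius 59.5 about the hinge. Its axes turn with the finger.
- frame: Template: loose aluminium frame 160 (x) x 200 (y) x 6, two windows, about 0.35 kg, lying level on the storage board (underside 18 above the table), axes within 0.1 rad of the board's. Origin: centre of its underside. The rail at x 50 to 80 has two 12 holes. At the origin, about the mass centre, stands a dark wood grip 16 thick (x), 60 long (y), top 44 above the underside.
- hole_left (a point): Centre of the +y hole at the underside of the template, at (65, 75, 0) in its frame; axes as the template's.
- hole_right (a point): Centre of the -y hole at the underside of the template, at (65, -75, 0) in its frame; axes as the template's.
- face: Grey sloping face of the fixed stand, 210 x 250 x 15, two terracotta strips let in flush; slope 25 degrees, low edge towards the robot, yaw within 0.35 rad. Origin: middle of its surface, 75 above the table; x up the slope, y level, z out of the face. The hung template's frame coincides with this frame. Foot 220 x 240; top edge about 120 high. On the side without the storage board.
- pin_left (a point): Foot of the +y brass pin, on the surface of the face at (65, 75, 0) in its frame. Pins stand square to the face, 8 in diameter, 30 tall, the last 8 tapering to a 2.4 tip. Axes as the face's.
- pin_right (a point): Foot of the -y brass pin, at (65, -75, 0) in the face's frame; same shape; axes as the face's.
- jar: Bystander: blue glaze jar with white cap, 60 in diameter, 85 high; origin at the centre of its underside.
- bowl: Bystander: terracotta bowl, 110 in diameter, 50 high; origin at the centre of its underside.
- sponge_block: Bystander: pale plaster block 90 x 60 x 30; origin at the centre of its underside.

How it is judged:
By the outcome, as a careful person would: the job done as asked, in the order asked, and still so for the second after the job is handed in, with the robot touching nothing.
It also fails if it takes over 59 s, if anything falls off the work surface, if the arm or the gripper's body presses on something with over 40 N, if the wrist force passes 120 N, or if a joint passes its speed limit or range.

### The arm

A 6-joint arm with a two-finger parallel gripper is mounted at the origin on the work surface. World frame = base frame: x ahead of the robot, y to its left, z up, the work surface at z = 0. Lengths are in mm, angles in rad, forces in N, time in s.
With the tool pointing down it reaches from about 300 to 775 mm from the base axis. Payload 14.6 kg.
Tool frame: the origin (TCP) lies midway between the tips of the shut fingers; the grasp point (between the pads) lies 19 mm behind it; y points along the fingers, z is the direction in which the jaws open and shut, and the axes are right-handed (so a half turn about y gives the same grasp; the last joint's range is limited). The gripper opens to 94 mm and grips with 3 to 60 N. Pads are 16 mm wide; open, the fingers measure 119 mm over their backs; the gripper's body (75 mm by 177 mm) begins 78 mm behind the grasp point.
Start: joints at [-1.385, 0.3, 1.521, -0, 1.321, -0.067], TCP at [137.557, -532.51, 205.446] pointing down, gripper open.
Joint ranges: [-3.03, 3.03], [-0.79, 2.21], [0.23, 2.52], [-1.04, 4.18], [0, 3.07], [-2.55, 2.55]. Speed limits (rad/s): [2.22, 2.22, 2.57, 3.14, 3.14, 3.14].

### API

Orientations are given as [roll, pitch, yaw] about the fixed x, y, z axes, in that order (R = Rz(yaw) Ry(pitch) Rx(roll)).
In Python, from cell import manip gives the robot as it stands.
- The arm moves only by the tool play_rows, never from a script. Its argument "series" is a list of rows, each a list of 3 entries, a list of its own where there are three numbers: the shift along the tool's x, y, z in m, then the turn about the tool's y in rad, then the closure, from 0 (fully open) to 1 (shut). In form: [[[dx, dy, dz], twist, grip], ...]. A call has 1 to 20 rows; each row is the pose to reach, as a shift and turn from the pose measured when the call began, along the tool's axes at that moment; what a row does not reach only later rows make up. A row lasts 1/10 s, in which the tool goes at most 50 mm and 8.59 degrees, less where a joint would pass 70% of its speed; a pose out of reach is approached as far as the arm can. A call with a gripper value outside its range is refused whole. The fingers move at their own pace and stop on an object; "squeeze" is the grip in N (left out, the last holds). Time passes only in rows, so rows that repeat a pose let the fingers close. It gives the time, the measured TCP pose, the force and the opening at its end, in the units of the state.
- manip.read_state(): the state, without advancing time (a new reading comes with each control period).
- manip.camera(name): name is "scene" or "top" or "wrist"; returns the picture (400x640x3 uint8, red, green, blue); there is no depth.
- manip.camera_params(name): a dict with "K" (3x3 intrinsics, pixels), "rvec" (rotation vector, rad) and "tvec" (3), from world to camera coordinates, as OpenCV has them. Camera axes: x right, y down, z forward; pixel columns grow to the right and rows downward; lengths in mm; the calibration is good to about 2 mm. A picture is of the moment at which its call begins: read the wrist's pose just before it. camera_params takes no time and is no camera call; for the wrist camera it gives the pose at the moment of the call.
- manip.sign_off(): hands the job in, once; it reports no verdict.
The state is a dict: "clock": time; "joints": joint angles; "qd": joint speeds; "effort": joint torques, N m; "eef_pos": TCP position; "eef_rot": TCP orientation; "wrist_force": force on the tool from outside, world axes, zero at the start; "moment": the same for the moment, N m; "finger_gap": finger opening in mm.
Only numpy, scipy, OpenCV 4.12 (cv2) and the standard library are available. Lean on these libraries where they do the work, as an engineer would, in place of code of your own. Each camera call takes 0.05 s, during which the arm holds its last target. There are 200 camera calls.

## Working session

There is one attempt and no reset: what is moved stays moved. The work goes in short steps, Python scripts to look and compute and a tool call to move; the robot and the scene stay as the last step left them, time stands still between calls to the robot, and variables do not carry over. Pictures are saved under pics/ and viewed, about 8 in all and at most 12, crops included, and the job is handed in when it is done.

Besides the shell and the picture viewer there is one more tool, called after "Request:" as name([rows], argument=value, ...), one row to a line, values as JSON. play_rows: Moves the arm, as the interface text tells. Its arguments: {"type":"object","properties":{"series":{"type":"array","items":{"type":"array"}},"squeeze":{"type":"number"}},"required":["series"]}

```bash
mkdir -p pics; ls; python3 - <<'E'
from cell import manip
import cv2,numpy as np
print(manip.read_state())
for n in("scene","top"):
    im=manip.camera(n); p=manip.camera_params(n); cv2.imwrite(f"pics/{n}0.png",im[:,:,::-1]); print(n,p)
    R=cv2.Rodrigues(np.array(p['rvec'],float))[0]; print(-R.T@np.array(p['tvec']).ravel())
E
```

```text
pics
{'clock': 0.0, 'joints': array([-1.38462159e+00,  3.00452254e-01,  1.52156307e+00, -1.29747561e-05,
        1.32072095e+00, -6.65791037e-02]), 'qd': array([-5.78150534e-04, -2.79998904e-04, -1.03387019e-04, -1.58177050e-04,
        8.26466245e-05,  1.42054198e-03]), 'effort': array([ 2.50374520e-03, -5.31799436e+01, -3.52736700e+01,  7.08993548e-02,
        2.43677414e-02, -7.89369074e-05]), 'eef_pos': array([ 137.49572148, -532.26657081,  204.90429301]), 'eef_rot': array([-1.57193825e+00,  6.35453538e-05, -2.88883563e+00]), 'wrist_force': array([-0.00812378,  0.38800496,  0.27779756]), 'moment': array([0.03199732, 0.04583896, 0.01785472]), 'finger_gap': 94.23572775232968}
scene {'K': array([[458.75761747,   0.        , 316.90096899],
       [  0.        , 458.75761747, 196.68229655],
       [  0.        ,   0.        ,   1.        ]]), 'rvec': array([ 2.2399654 ,  1.50129633, -0.40736442]), 'tvec': array([-241.39125947, -469.47573163, 2024.52224813])}
[1393.85507938 -284.40489325 1534.16081631]
top {'K': array([[437.15487894,   0.        , 321.8381656 ],
       [  0.        , 437.15487894, 201.12046254],
       [  0.        ,   0.        ,   1.        ]]), 'rvec': array([ 2.17713059, -2.16720313,  0.09558388]), 'tvec': array([  -4.69057822,  623.92018953, 1711.9651813 ])}
[ 463.68728736   -9.59790077 1762.10815963]
```

View pics/top0.png

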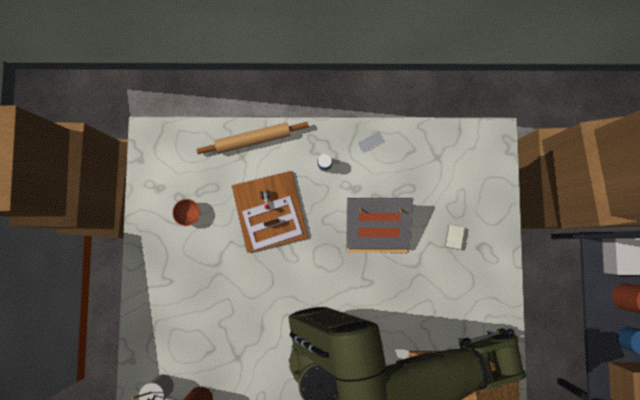

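View pics/scene0.png

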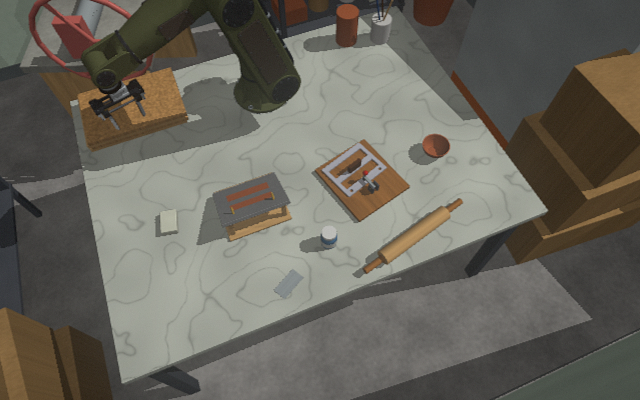

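The top view has +x up and +y left. The board is at about (270,212), with the grip at (275,224) and the knob near (267,200). The stand is at (380,224), the jar at (325,162), the bowl at (186,212) and the block at (455,237). The scene view agrees, with the board at (362,180) and the stand at (252,205).

```bash
cat > h.py <<'E'
from cell import manip
import cv2,numpy as np
from scipy.spatial.transform import Rotation as Ro
def cam(p):
    R=cv2.Rodrigues(np.array(p['rvec'],float))[0]; t=np.array(p['tvec'],float).ravel()
    return np.array(p['K']),R,t,-R.T@t
def ray(p,uv):
    K,R,t,c=cam(p); d=R.T@np.linalg.inv(K)@np.array([uv[0],uv[1],1.]); return c,d/np.linalg.norm(d)
def onz(p,uv,z):
    c,d=ray(p,uv); return c+d*(z-c[2])/d[2]
def tri(obs): # [(params,uv)...] -> point, max miss distance
    A=np.zeros((3,3));b=np.zeros(3);L=[]
    for p,uv in obs:
        c,d=ray(p,uv);M=np.eye(3)-np.outer(d,d);A+=M;b+=M@c;L.append((c,M))
    X=np.linalg.solve(A,b); return X,max(np.linalg.norm(M@(X-c)) for c,M in L)
def proj(p,X):
    K,R,t,c=cam(p); q=K@(R@np.array(X,float)+t); return q[:2]/q[2]
def shift(target,yaw=None):
    "tool-axes shift (m) and twist about tool y to bring TCP to target (mm), tool yaw"
    s=manip.read_state(); R=Ro.from_euler('xyz',s['eef_rot']).as_matrix()
    d=R.T@(np.array(target)-s['eef_pos'])/1000
    tw=None if yaw is None else -((yaw-s['eef_rot'][2]+np.pi)%(2*np.pi)-np.pi)
    print('shift',d.round(4),'twist',tw,'at',s['eef_pos'].round(1),s['eef_rot'].round(4))
def shot(name,f=None):
    p=manip.camera_params(name); im=manip.camera(name)[:,:,::-1].copy()
    if f: cv2.imwrite(f'pics/{f}.png',im); np.save(f'pics/{f}.npy',p,allow_pickle=True)
    return im,p
def load(f): return cv2.imread(f'pics/{f}.png'),np.load(f'pics/{f}.npy',allow_pickle=True).item()
E
python3 - <<'E'
from h import *
pt=manip.camera_params('top');ps=manip.camera_params('scene')
for n,uv,z in (('board',(270,212),18),('grip',(275,224),60),('knob',(267,206),69),('stand',(380,224),75),('jar',(325,162),85),('bowl',(186,212),50)):
    print(n,onz(pt,uv,z).round(0))
print('grip tri',tri([(pt,(275,224)),(ps,(352,168))]))
p=manip.camera_params('wrist'); print(cam(p)[3], cam(p)[1].round(2),p['K'])
shift([430,190,330],-2.95)
E
```

```text
board [580. 205.  18.]
grip [531. 180.  60.]
knob [600. 211.  69.]
stand [ 532. -227.   75.]
jar [771. -14.  85.]
bowl [577. 532.  50.]
grip tri (array([533.62196512, 188.11372244,  19.29511552]), np.float64(3.8122702848079646))
[ 205.37963173 -515.20200053  384.26192317] [[ 0.25 -0.97 -0.  ]
 [-0.94 -0.24  0.24]
 [-0.24 -0.06 -0.97]] [[293.27596778   0.         323.5213649 ]
 [  0.         293.27596778 201.83754421]
 [  0.           0.           1.        ]]
shift [-0.4639 -0.1244 -0.6263] twist 0.061221780772026335 at [ 137.5 -532.3  205. ] [-1.5718e+00  1.0000e-04 -2.8888e+00]
```

```bash
python3 - <<'E'
from h import *
shift([460,-225,260],-3.14)
E
```

```text
shift [-0.3891 -0.0548 -0.2169] twist 0.2512217807720263 at [ 137.5 -532.3  205. ] [-1.5718e+00  1.0000e-04 -2.8888e+00]
```

Request:
play_rows([
  [[-0.1, -0.055, -0.05], 0.1, 0],
  [[-0.2, -0.055, -0.1], 0.15, 0],
  [[-0.3, -0.055, -0.15], 0.2, 0],
  [[-0.389, -0.055, -0.217], 0.25, 0],
  [[-0.389, -0.055, -0.217], 0.25, 0],
  [[-0.389, -0.055, -0.217], 0.25, 0],
  [[-0.389, -0.055, -0.217], 0.25, 0],
  [[-0.389, -0.055, -0.217], 0.25, 0],
  [[-0.389, -0.055, -0.217], 0.25, 0],
  [[-0.389, -0.055, -0.217], 0.25, 0],
  [[-0.389, -0.055, -0.217], 0.25, 0],
  [[-0.389, -0.055, -0.217], 0.25, 0],
  [[-0.389, -0.055, -0.217], 0.25, 0],
  [[-0.389, -0.055, -0.217], 0.25, 0],
])

```text
clock: 1.5
eef_pos: [459.3, -225.8, 260.2]
eef_rot: [-1.572, -0.0, -3.14]
wrist_force: [0.3, -0.1, 0.7]
finger_gap: 94.2
```

```bash
python3 - <<'E'
from h import *
s=manip.read_state(); print(s['eef_pos'],s['eef_rot'],s['qd'].round(3))
shot('wrist','w1')
shift([500,195,230],-2.95)
E
```

```text
[ 459.26975826 -225.81765544  260.21209632] [-1.57178366e+00 -2.07190197e-04 -3.14049684e+00] [ 0.008  0.001 -0.001  0.001  0.001  0.   ]
shift [-0.0412  0.0306 -0.4206] twist -0.19025769517350444 at [ 459.4 -225.7  260.3] [-1.5717e+00 -1.0000e-04 -3.1403e+00]
```

View pics/w1.png

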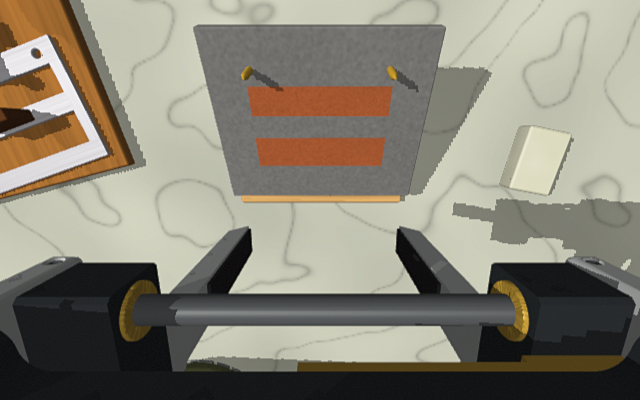

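The wrist view shows the stand straight on. The pins have feet near (247,76)/(391,76) and tips near (245,71)/(390,69). The face corners are (194,27), (445,26), (415,195) and (234,195), so its yaw is close to 0. Next I'll take a second viewpoint on the way to the board.

Request:
play_rows([
  [[-0.06, 0, -0.05], 0, 0],
  [[-0.06, 0, -0.1], 0, 0],
  [[-0.06, 0, -0.14], 0, 0],
  [[-0.06, 0, -0.14], 0, 0],
  [[-0.06, 0, -0.14], 0, 0],
  [[-0.06, 0, -0.14], 0, 0],
  [[-0.06, 0, -0.14], 0, 0],
])

```text
clock: 2.25
eef_pos: [519.0, -87.1, 260.4]
eef_rot: [-1.572, -0.0, 3.141]
wrist_force: [0.2, -1.3, -0.3]
finger_gap: 94.0
```

```bash
python3 - <<'E'
from h import *
shot('wrist','w2')
shift([510,200,240],-2.95)
E
```

```text
shift [ 0.0092  0.0206 -0.287 ] twist -0.1921923695386596 at [519.  -87.  260.4] [-1.5716e+00 -2.0000e-04  3.1410e+00]
```

View pics/w2.png

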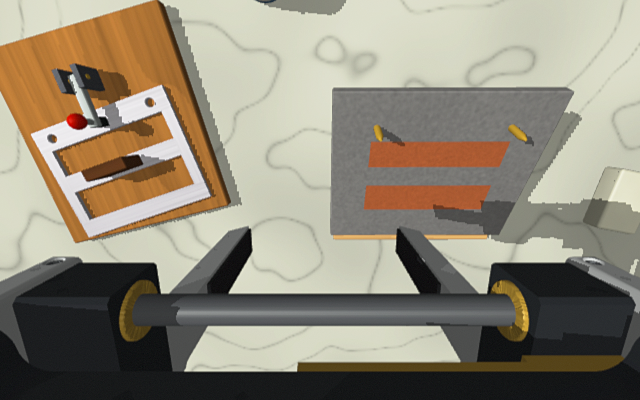

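The second view shows everything. The pins are near (379,132) and (517,132), the knob at (77,121), and the holes at about (52,138) and (150,102). Next: move on over the board and measure both objects.

Request:
play_rows([
  [[0.009, 0.02, -0.05], 0, 0],
  [[0.009, 0.02, -0.1], -0.05, 0],
  [[0.009, 0.02, -0.15], -0.1, 0],
  [[0.009, 0.02, -0.2], -0.15, 0],
  [[0.009, 0.02, -0.25], -0.19, 0],
  [[0.009, 0.02, -0.287], -0.19, 0],
  [[0.009, 0.02, -0.287], -0.19, 0],
  [[0.009, 0.02, -0.287], -0.19, 0],
  [[0.009, 0.02, -0.287], -0.19, 0],
  [[0.009, 0.02, -0.287], -0.19, 0],
])

```text
clock: 3.3
eef_pos: [510.5, 198.6, 240.7]
eef_rot: [-1.572, 0.0, -2.954]
wrist_force: [-0.0, 0.6, 0.0]
finger_gap: 93.8
```

```bash
python3 - <<'E'
from h import *
shot('wrist','w3')
def comps(im,lo,hi,amin):
    h=cv2.cvtColor(im,cv2.COLOR_BGR2HSV); h=h[:230]
    m=cv2.inRange(h,lo,hi); n,l,st,c=cv2.connectedComponentsWithStats(m)
    return [(l==i) for i in range(1,n) if st[i,4]>=amin]
for f in('w1','w2','w3'):
    im,p=load(f)
    print(f,'yellow:')
    for m in comps(im,(18,130,70),(32,255,255),25):
        ys,xs=np.nonzero(m); 
        if len(xs)<400:
            P=np.c_[xs,ys].astype(float);c=P.mean(0);v=np.linalg.svd(P-c)[2][0] if len(P)<2000 else None
            t=(P-c)@v; print('  ',len(xs),c.round(1),(c+v*t.min()).round(1),(c+v*t.max()).round(1))
    print(' terracotta:')
    for m in comps(im,(3,120,60),(12,255,200),400):
        cn=cv2.findContours(m.astype(np.uint8),0,2)[0][0]; q=cv2.approxPolyDP(cn,5,True)[:,0]; print('  ',m.sum(),q.tolist())
    print(' red:')
    for m in comps(im,(0,200,80),(2,255,255),40)+comps(im,(176,180,80),(180,255,255),40):
        ys,xs=np.nonzero(m); print('  ',m.sum(),xs.mean().round(1),ys.mean().round(1))
E
```

```text
w1 yellow:
   100 [246.4  72.8] [250.3  67.2] [242.3  78.5]
   102 [391.8  72.6] [388.3  66.4] [395.3  78.8]
   99 [259.5 198.3] [243.  198.9] [275.  197.7]
   57 [308.9 197.8] [299.  197.9] [319.  197.7]
   190 [365.7 198.6] [335. 198.] [398.  199.3]
 terracotta:
   4130 [[248, 92], [252, 115], [388, 115], [392, 87], [268, 86]]
   3508 [[256, 138], [260, 165], [380, 165], [384, 142]]
 red:
w2 yellow:
   106 [378.1 132.4] [375.7 124.8] [380.7 140.8]
   162 [517.3 132.4] [509.2 125.8] [526.3 139.7]
 terracotta:
   3374 [[368, 166], [498, 166], [509, 142], [371, 142]]
   2795 [[490, 185], [366, 186], [364, 208], [480, 208]]
 red:
   194 76.3 120.9
w3 yellow:
   54 [557.3 137.2] [561.6 131.5] [552.7 143.3]
   32 [573.6 137.5] [580.  137.4] [568.  137.6]
   127 [592.  145.6] [580.7 139.4] [605.9 153.2]
   26 [567.2 154.7] [572.4 150.3] [562.7 158.4]
   34 [585.  158.9] [587.5 154.3] [582.4 163.7]
   95 [549.4 168.4] [551.1 159.8] [547.1 179.8]
   26 [569.8 164.6] [574.2 162.2] [565.1 167.3]
   72 [579.7 175.5] [588.7 171.6] [572.9 178.4]
   31 [563.3 189.9] [558.6 183.3] [567. 195.]
   54 [525.7 219.6] [531.1 210. ] [521.2 227.7]
 terracotta:
   7453 [[15, 41], [9, 81], [37, 118], [74, 125], [105, 105], [105, 72], [75, 39], [40, 28]]
   573 [[639, 195], [628, 194], [607, 214], [639, 220]]
 red:
   192 324.7 111.7
```

View pics/w3.png

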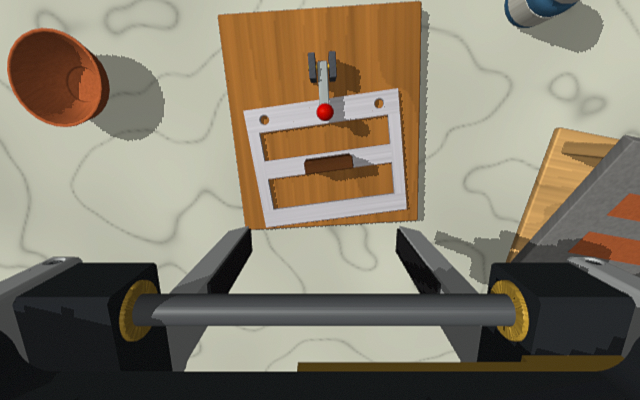

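The board view is clear. The knob is at (325,112), the holes at (264,119) and (379,103), the grip around (329,163) and the hinge cheeks at about (322,67).

```bash
python3 - <<'E'
from h import *
_,p1=load('w1');_,p2=load('w2');_,p3=load('w3')
def T(n,a,b,pa,pb): X,e=tri([(pa,a),(pb,b)]); print(n,X.round(1),'miss',round(e,1)); return X
print('PINS')
L=T('Lmid',(246.4,72.8),(378.1,132.4),p1,p2);R=T('Rmid',(391.8,72.6),(517.3,132.4),p1,p2)
T('Lfoot',(250.3,67.2),(375.7,124.8),p1,p2);T('Ltip',(242.3,78.5),(380.7,140.8),p1,p2)
T('Rfoot',(388.3,66.4),(509.2,125.8),p1,p2);T('Rtip',(395.3,78.8),(526.3,139.7),p1,p2)
print('sep',np.linalg.norm(L-R),'yaw',np.arctan2(-(L-R)[0],(L-R)[1]))
C=[T('face'+n,a,b,p1,p2) for n,a,b in(('TL',(194,27),(332,88)),('TR',(445,26),(573,89)),('BR',(415,195),(487,235)),('BL',(234,195),(331,235)))]
print('TL-TR',np.linalg.norm(C[0]-C[1]),'TL-BL',np.linalg.norm(C[0]-C[3]),'mean',np.mean(C,0).round(1))
d=C[0]-C[1];e=C[3]-C[2];print('yaws',np.arctan2(-d[0],d[1]),np.arctan2(-e[0],e[1]))
print('BOARD')
K=T('knob',(76.3,120.9),(324.7,111.7),p2,p3)
# dark holes: refine by dark/wood blob near estimate
for f,g in(('w2',((52,138),(150,102))),('w3',((264,119),(379,103)))):
    im,p=load(f)
    for (u,v) in g:
        w=im[v-9:v+10,u-9:u+10]; s=cv2.cvtColor(w,cv2.COLOR_BGR2HSV)[:,:,1]; n,l,st,c=cv2.connectedComponentsWithStats((s>90).astype(np.uint8))
        print(f,(u,v),[(c[i]+[u-9,v-9]).round(1).tolist()+[int(st[i,4])] for i in range(1,n)])
    hv=cv2.cvtColor(im,cv2.COLOR_BGR2HSV)
    h0,h1=g; 
hl=T('holeL',(52,138),(264,119),p2,p3);hr=T('holeR',(150,102),(379,103),p2,p3)
c=[onz(p3,q,24) for q in((244,111),(398,89),(407,210),(270,227))]
print('tmpl corners z24',[x[:2].round(1).tolist() for x in c],'ctr',np.mean(c,0).round(1),[np.linalg.norm(c[i]-c[i-1]).round(1) for i in range(4)])
b=[onz(p3,q,18) for q in((218,15),(421,2),(419,221),(248,228))]
print('board z18',[x[:2].round(1).tolist() for x in b],[np.linalg.norm(b[i]-b[i-1]).round(1) for i in range(4)])
for a in((b[0],b[1]),(b[3],b[2]),(c[0],c[1]),(c[3],c[2]),(onz(p3,(264,119),24),onz(p3,(379,103),24))):
    d=a[0]-a[1];print('yaw',np.arctan2(-d[0],d[1]).round(3),d[:2].round(1))
im,_=load('w3'); cv2.imwrite('pics/c3.png',cv2.resize(im[40:235,210:430],None,fx=3,fy=3,interpolation=cv2.INTER_CUBIC))
E
```

```text
PINS
Lmid [ 584.3 -146.1  113.9] miss 0.0
Rmid [ 584.3 -295.7  115.1] miss 0.1
Lfoot [ 592.6 -146.3   96.3] miss 0.3
Ltip [ 576.1 -146.1  131.3] miss 0.0
Rfoot [ 591.8 -294.   102.5] miss 0.8
Rtip [ 576.7 -296.6  129.6] miss 0.4
sep 149.55473236753156 yaw 6.568551395521352e-05
faceTL [628.7 -95.7 110.5] miss 1.2
faceTR [ 627.7 -346.1  115.1] miss 0.4
faceBR [ 412.5 -377.7  -46.8] miss 7.2
faceBL [436.2 -98.1  32.5] miss 0.3
TL-TR 250.52390823890272 TL-BL 207.75165866897356 mean [ 526.2 -229.4   52.8]
yaws -0.0041301881048221335 -0.0846435191231214
BOARD
knob [597.3 213.8  69.9] miss 0.1
w2 (52, 138) [[53.8, 138.4, 25]]
w2 (150, 102) [[150.5, 102.1, 39]]
w3 (264, 119) [[264.5, 119.5, 52]]
w3 (379, 103) [[378.6, 103.1, 58]]
holeL [575.7 290.1  23.6] miss 0.2
holeR [623.1 147.5  22.7] miss 0.0
tmpl corners z24 [[581.0, 316.8], [643.9, 127.9], [491.4, 76.1], [430.7, 261.3]] ctr [536.7 195.5  24. ] [np.float64(160.2), np.float64(199.1), np.float64(161.0), np.float64(194.9)]
board z18 [[686.4, 363.1], [745.8, 123.8], [477.4, 53.0], [421.0, 293.1]] [np.float64(274.5), np.float64(246.5), np.float64(277.6), np.float64(246.7)]
yaw 0.243 [-59.4 239.3]
yaw 0.231 [-56.4 240.1]
yaw 0.322 [-63.  188.9]
yaw 0.317 [-60.8 185.1]
yaw 0.319 [-47.1 142.3]
```

View pics/c3.png

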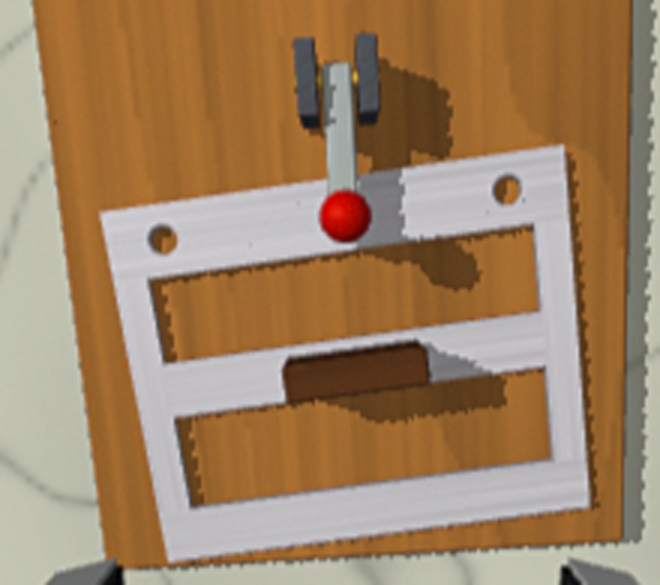

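The estimates agree with the sizes given:
- **Pins:** 149.6 apart, at the expected height, face yaw about 0.
- **Board:** knob height 69.9 against 69 expected, board yaw about 0.24.
- **Template:** yaw about 0.32.

Next I'll go over the knob and down.

```bash
python3 - <<'E'
from h import *
shift([597.3,213.5,51.5],.237-np.pi)
E
```

```text
shift [-0.088   0.1892  0.0018] twist -0.04950500497432664 at [510.5 198.8 240.7] [-1.5716e+00  2.0000e-04 -2.9541e+00]
```

Request:
play_rows([
  [[-0.045, 0.02, 0.001], -0.025, 0],
  [[-0.088, 0.05, 0.002], -0.05, 0],
  [[-0.088, 0.09, 0.002], -0.05, 0],
  [[-0.088, 0.12, 0.002], -0.05, 0],
  [[-0.088, 0.14, 0.002], -0.05, 0],
  [[-0.088, 0.155, 0.002], -0.05, 0],
  [[-0.088, 0.17, 0.002], -0.05, 0],
  [[-0.088, 0.18, 0.002], -0.05, 0],
  [[-0.088, 0.189, 0.002], -0.05, 0],
  [[-0.088, 0.189, 0.002], -0.05, 0],
  [[-0.088, 0.189, 0.002], -0.05, 0],
])

```text
clock: 4.45
eef_pos: [597.6, 213.4, 52.2]
eef_rot: [-1.572, 0.001, -2.904]
wrist_force: [0.6, 0.6, -0.3]
finger_gap: 94.1
```

Request:
play_rows([
  [[0, 0, 0], 0, 0.4],
  [[0, 0, 0], 0, 0.7],
  [[0, 0, 0], 0, 1],
  [[0, 0, 0], 0, 1],
  [[0, 0, 0], 0, 1],
  [[0, 0, 0], 0, 1],
  [[0, 0, 0], 0, 1],
  [[0, 0, 0], 0, 1],
  [[0, 0, 0], 0, 1],
  [[0, 0, 0], 0, 1],
], squeeze=10)

```text
clock: 5.45
eef_pos: [597.5, 213.8, 52.3]
eef_rot: [-1.572, 0.001, -2.904]
wrist_force: [-0.4, 3.3, -0.3]
finger_gap: 19.1
```

The gap of 19.1 means the pads are on the 20 mm ball. Now the arc.

Request:
play_rows([
  [[-0.005, -0.008, 0], 0, 1],
  [[-0.01, -0.0145, 0], 0, 1],
  [[-0.017, -0.02, 0], 0, 1],
  [[-0.0245, -0.0252, 0], 0, 1],
  [[-0.033, -0.029, 0], 0, 1],
  [[-0.041, -0.0313, 0], 0, 1],
  [[-0.05, -0.0323, 0], 0, 1],
  [[-0.059, -0.0322, 0], 0, 1],
  [[-0.068, -0.0306, 0], 0, 1],
  [[-0.076, -0.0278, 0], 0, 1],
  [[-0.084, -0.0238, 0], 0, 1],
  [[-0.091, -0.0185, 0], 0, 1],
  [[-0.0958, -0.0145, 0], 0, 1],
  [[-0.0996, -0.01, 0], 0, 1],
  [[-0.103, -0.0051, 0], 0, 1],
  [[-0.103, -0.0051, 0], 0, 1],
  [[-0.103, -0.0051, 0], 0, 1],
  [[-0.103, -0.0051, 0], 0, 1],
])

```text
clock: 7.25
eef_pos: [698.1, 239.1, 58.0]
eef_rot: [-1.573, 0.002, -2.904]
wrist_force: [-0.6, 6.8, 0.8]
finger_gap: 18.9
```

Request:
play_rows([
  [[0, 0, 0], 0, 0.7],
  [[0, 0, 0], 0, 0.3],
  [[0, 0, 0], 0, 0],
  [[0, 0, 0], 0, 0],
  [[0, 0, 0], 0, 0],
  [[0, 0, 0], 0, 0],
  [[0, -0.03, 0], 0, 0],
  [[0, -0.06, 0], 0, 0],
  [[0.04, -0.09, 0], 0.0, 0],
  [[0.09, -0.1, 0], -0.04, 0],
  [[0.14, -0.1, 0], -0.08, 0],
  [[0.19, -0.1, 0], -0.08, 0],
  [[0.22, -0.1, 0], -0.08, 0],
  [[0.22, -0.1, 0], -0.08, 0],
  [[0.22, -0.1, 0], -0.08, 0],
  [[0.22, -0.1, 0], -0.08, 0],
])

```text
clock: 8.85
eef_pos: [485.1, 187.1, 157.7]
eef_rot: [-1.573, 0.003, -2.824]
wrist_force: [-0.2, 1.3, 0.4]
finger_gap: 94.0
```

```bash
python3 - <<'E'
from h import *
s=manip.read_state(); print(s['eef_pos'],s['eef_rot'])
im,p=shot('wrist','w4')
for X in([537.5,197,62],[597,213,70]): print(proj(p,X))
h=cv2.cvtColor(im,cv2.COLOR_BGR2HSV)
n,l,st,c=cv2.connectedComponentsWithStats(cv2.inRange(h,(0,200,80),(2,255,255)))
print([(c[i],st[i,4]) for i in range(1,n) if st[i,4]>40])
E
```

```text
[485.05833258 187.09875283 157.66146499] [-1.57318444  0.00301615 -2.82369617]
[331.38821045 147.31511993]
[336.08304295  74.14334501]
[]
```

View pics/w4.png

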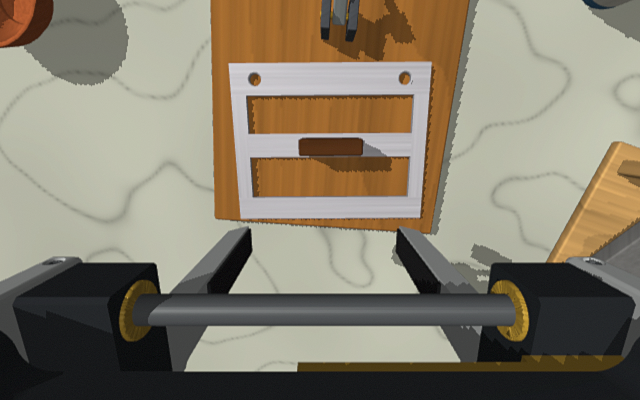

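The template now sits square to the tool. Its grip is at about (331,146), close to the predicted (331,147), and the finger points away, open. Next: refine the template and grip positions.

```bash
python3 - <<'E'
from h import *
im,p=load('w4')
print(im[130:162,331].tolist())
pts={}
for n,(u,v) in dict(L=(254,79),R=(405,78)).items():
    s=cv2.cvtColor(im[v-11:v+12,u-11:u+12],cv2.COLOR_BGR2HSV)[:,:,1]
    k,l,st,c=cv2.connectedComponentsWithStats((s>90).astype(np.uint8)); i=1+st[1:,4].argmax(); pts[n]=(c[i]+[u-11,v-11]); print(n,pts[n],st[i])
A,B=onz(p,pts['L'],21),onz(p,pts['R'],21); d=A-B; yaw=np.arctan2(-d[0],d[1]); m=(A+B)/2
print('sep',np.linalg.norm(d),'yaw',yaw,'ctr from holes',m-65*np.array([np.cos(yaw),np.sin(yaw),0]))
c=[onz(p,q,24) for q in((230,63),(432,62),(421,217),(241,218))]; print('ctr corners',np.mean(c,0),[np.linalg.norm(c[i]-c[i-1]).round(1) for i in range(4)])
_,p3=load('w3'); print('holes tri',tri([(p,pts['L']),(p3,(264.5,119.5))]),tri([(p,pts['R']),(p3,(378.6,103.1))]))
E
```

```text
[[44, 100, 154], [37, 96, 151], [51, 99, 152], [138, 152, 173], [185, 184, 187], [197, 192, 193], [196, 191, 193], [131, 131, 136], [45, 52, 69], [14, 34, 65], [22, 43, 76], [22, 46, 77], [23, 47, 78], [20, 47, 79], [24, 46, 81], [21, 47, 81], [23, 48, 83], [25, 50, 83], [24, 49, 83], [26, 50, 85], [22, 49, 85], [24, 51, 85], [24, 49, 85], [24, 50, 84], [19, 41, 72], [35, 44, 60], [69, 80, 94], [51, 73, 99], [28, 61, 93], [27, 61, 93], [28, 60, 92], [28, 62, 93]]
L [254.95876289  79.37113402] [ 7  6 11 12 97]
R [404.10204082  78.2755102 ] [ 5  6 11 12 98]
sep 150.0195778974104 yaw 0.3241791301959813 ctr from holes [537.5520685  198.11467961  21.        ]
ctr corners [537.85601655 196.7966323   24.        ] [np.float64(159.6), np.float64(198.8), np.float64(159.0), np.float64(200.7)]
holes tri (array([575.33889901, 290.0071432 ,  20.50704938]), np.float64(0.04987832606247778)) (array([623.13968202, 147.63667952,  20.6356964 ]), np.float64(0.010298465695874193))
```

```bash
python3 - <<'E'
from h import *
shift([537.7,197.7,31.5],.322-np.pi)
E
```

```text
shift [-0.0531  0.126   0.0067] twist -0.004096855283258094 at [485.  187.1 157.4] [-1.5732e+00  2.4000e-03 -2.8237e+00]
```

Request:
play_rows([
  [[-0.053, 0.02, 0.007], -0.004, 0],
  [[-0.053, 0.05, 0.007], -0.004, 0],
  [[-0.053, 0.08, 0.007], -0.004, 0],
  [[-0.053, 0.1, 0.007], -0.004, 0],
  [[-0.053, 0.115, 0.007], -0.004, 0],
  [[-0.053, 0.126, 0.007], -0.004, 0],
  [[-0.053, 0.126, 0.007], -0.004, 0],
  [[-0.053, 0.126, 0.007], -0.004, 0.2],
  [[-0.053, 0.126, 0.007], -0.004, 0.4],
  [[-0.053, 0.126, 0.007], -0.004, 0.6],
  [[-0.053, 0.126, 0.007], -0.004, 0.8],
  [[-0.053, 0.126, 0.007], -0.004, 1],
  [[-0.053, 0.126, 0.007], -0.004, 1],
  [[-0.053, 0.126, 0.007], -0.004, 1],
  [[-0.053, 0.126, 0.007], -0.004, 1],
], squeeze=15)

```text
clock: 10.4
eef_pos: [537.9, 197.5, 31.9]
eef_rot: [-1.573, 0.003, -2.82]
wrist_force: [-1.8, -0.1, 5.8]
finger_gap: 60.2
```

The grip is held (gap 60.2). Lift.

Request:
play_rows([
  [[0, -0.005, 0], 0, 1],
  [[0, -0.015, 0], 0, 1],
  [[0, -0.03, 0], 0, 1],
  [[0, -0.05, 0], 0, 1],
  [[0, -0.075, 0], 0, 1],
  [[0, -0.1, 0], 0, 1],
  [[0, -0.13, 0], 0, 1],
  [[0, -0.16, 0], 0, 1],
  [[0, -0.18, 0], 0, 1],
  [[0, -0.195, 0], 0, 1],
  [[0, -0.2, 0], 0, 1],
  [[0, -0.2, 0], 0, 1],
  [[0, -0.2, 0], 0, 1],
])

```text
clock: 11.7
eef_pos: [537.2, 196.7, 231.3]
eef_rot: [-1.573, 0.002, -2.82]
wrist_force: [0.6, 0.2, -3.4]
finger_gap: 59.9
```

```bash
python3 - <<'E'
from h import *
shot('wrist','w5')
shift([500,-221,230],-np.pi)
E
```

```text
shift [ 1.674e-01 -1.000e-04  3.845e-01] twist 0.321909955687917 at [537.1 196.7 231.1] [-1.5732e+00  1.6000e-03 -2.8197e+00]
```

View pics/w5.png

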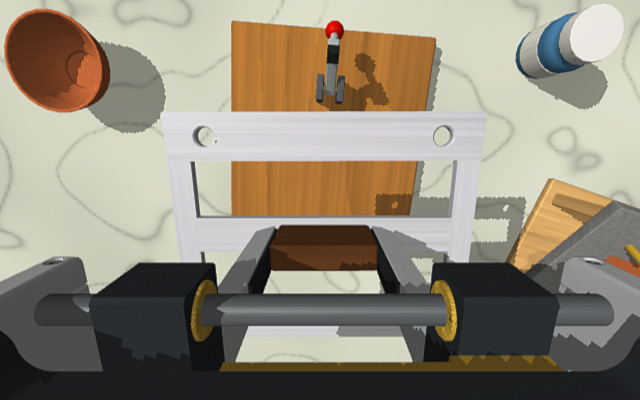

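The template is held and roughly level, with its holes at (204,136) and (443,136). The finger lies fully back with the knob at (335,30). Carry it to the stand.

Request:
play_rows([
  [[0.008, 0, 0.018], 0.016, 1],
  [[0.022, 0, 0.05], 0.04, 1],
  [[0.036, 0, 0.084], 0.07, 1],
  [[0.05, 0, 0.118], 0.1, 1],
  [[0.066, 0, 0.152], 0.13, 1],
  [[0.08, 0, 0.186], 0.16, 1],
  [[0.096, 0, 0.22], 0.19, 1],
  [[0.11, 0, 0.254], 0.22, 1],
  [[0.124, 0, 0.288], 0.25, 1],
  [[0.14, 0, 0.322], 0.28, 1],
  [[0.153, 0, 0.352], 0.3, 1],
  [[0.162, 0, 0.372], 0.315, 1],
  [[0.167, 0, 0.384], 0.322, 1],
  [[0.167, 0, 0.384], 0.322, 1],
  [[0.167, 0, 0.384], 0.322, 1],
  [[0.167, 0, 0.384], 0.322, 1],
])

```text
clock: 13.35
eef_pos: [500.4, -219.3, 229.8]
eef_rot: [-1.574, 0.001, -3.14]
wrist_force: [0.4, 0.1, -2.7]
finger_gap: 59.8
```

```bash
cat > hold.py <<'E'
from h import *
def holes(im,p,zu,est):
    "hole centres: bright-aluminium mask, blob of non-metal at the estimate"
    out=[]
    h=cv2.cvtColor(im,cv2.COLOR_BGR2HSV); metal=((h[:,:,1]<38)&(h[:,:,2]>105)).astype(np.uint8)
    return metal
E
python3 - <<'E'
from h import *
s=manip.read_state(); print(s['eef_pos'],s['eef_rot'],s['wrist_force'])
im,p=shot('wrist','w6')
K,R,t,c=cam(p)
print('pred holes (underside z tcp-13.5)',[proj(p,[s['eef_pos'][0]+65,s['eef_pos'][1]+dy,s['eef_pos'][2]-10.5]).round(1) for dy in(75,-75)])
print('pins tip',[proj(p,[576.9,y,130]).round(1) for y in(-146,-296)])
cv2.imwrite('pics/c6.png',cv2.resize(im[20:220,150:490],None,fx=2,fy=2,interpolation=cv2.INTER_CUBIC))
E
```

```text
[ 500.39658184 -219.33904334  229.8107257 ] [-1.57388594e+00  6.14073996e-04 -3.14031785e+00] [ 0.36766815  0.11216524 -2.72479265]
pred holes (underside z tcp-13.5) [array([204.8, 136. ]), array([442.2, 136.3])]
pins tip [array([244. , 120.6]), array([407.4, 120.8])]
```

View pics/c6.png

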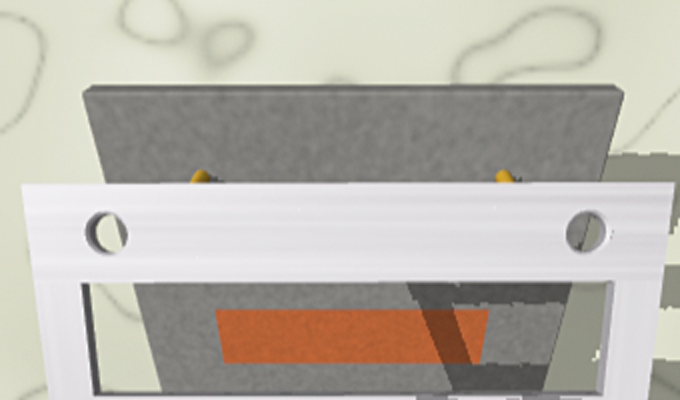

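The holes in the crop map to full-frame (203,136) and (443,136), within about 1 px of what a level, centred template should give. The pins peek out beyond the rail near (250,106). Now hover just above the tips.

```bash
python3 - <<'E'
from h import *
shift([508.5,-221.2,150],-np.pi)
E
```

```text
shift [-0.008   0.0799  0.0021] twist 0.0013460854046334347 at [ 500.4 -219.4  229.9] [-1.5738e+00  7.0000e-04 -3.1402e+00]
```

Request:
play_rows([
  [[-0.002, 0.02, 0.001], 0.001, 1],
  [[-0.004, 0.04, 0.002], 0.001, 1],
  [[-0.006, 0.055, 0.002], 0.001, 1],
  [[-0.008, 0.068, 0.002], 0.001, 1],
  [[-0.008, 0.076, 0.002], 0.001, 1],
  [[-0.008, 0.08, 0.002], 0.001, 1],
  [[-0.008, 0.08, 0.002], 0.001, 1],
  [[-0.008, 0.08, 0.002], 0.001, 1],
  [[-0.008, 0.08, 0.002], 0.001, 1],
])

```text
clock: 14.3
eef_pos: [508.7, -221.3, 150.6]
eef_rot: [-1.573, 0.002, -3.141]
wrist_force: [0.4, 0.1, -3.0]
finger_gap: 59.6
```

```bash
python3 - <<'E'
from h import *
s=manip.read_state(); print(s['eef_pos'],s['eef_rot'],s['wrist_force'])
im,p=shot('wrist','w7')
x,y,z=s['eef_pos']
print('pred holes',[proj(p,[x+65,y+d,z-7.9]).round(1) for d in(75,-75)],'tips',[proj(p,[577.2,q,129.7]).round(1) for q in(-146,-295.8)])
a=cv2.resize(im[105:165,175:235],None,fx=6,fy=6,interpolation=cv2.INTER_CUBIC);b=cv2.resize(im[105:165,412:472],None,fx=6,fy=6,interpolation=cv2.INTER_CUBIC)
cv2.imwrite('pics/c7.png',np.hstack([a,b]))
E
```

```text
[ 508.70611323 -221.27405646  150.56952936] [-1.57324217e+00  1.72118170e-03 -3.14123879e+00] [ 0.41300281  0.11493904 -3.01958038]
pred holes [array([203.1, 136.2]), array([443.7, 136.3])] tips [array([210. , 130.3]), array([435.8, 130.4])]
```

View pics/c7.png

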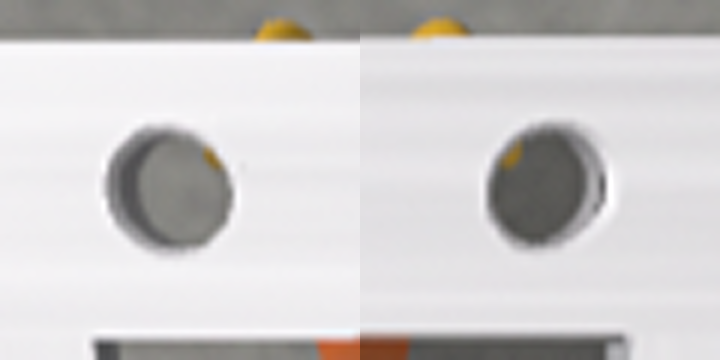

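The tips show through both holes, at about (210,131) on the left and (437,130) on the right, where predicted; a 0.5 mm correction in -y is enough. Now descend along the pin direction.

Request:
play_rows([
  [[-0.002, 0.004, 0.0005], 0, 1],
  [[-0.003, 0.008, 0.0005], 0, 1],
  [[-0.0037, 0.0114, 0.0005], 0, 1],
  [[-0.005, 0.014, 0.0005], 0, 1],
  [[-0.0061, 0.0166, 0.0005], 0, 1],
  [[-0.0061, 0.0166, 0.0005], 0, 1],
  [[-0.0061, 0.0166, 0.0005], 0, 1],
])

```text
clock: 15.05
eef_pos: [514.8, -221.7, 133.8]
eef_rot: [-1.573, 0.001, -3.141]
wrist_force: [0.8, -0.2, -2.2]
finger_gap: 59.8
```

```bash
python3 - <<'E'
from h import *
s=manip.read_state(); print(s['eef_pos'],s['wrist_force'],s['moment'])
im,p=shot('wrist','w8')
x,y,z=s['eef_pos']
a=cv2.resize(im[105:165,175:235],None,fx=6,fy=6,interpolation=cv2.INTER_CUBIC);b=cv2.resize(im[105:165,412:472],None,fx=6,fy=6,interpolation=cv2.INTER_CUBIC)
cv2.imwrite('pics/c8.png',np.hstack([a,b]))
h=cv2.cvtColor(im,cv2.COLOR_BGR2HSV);n,l,st,c=cv2.connectedComponentsWithStats(cv2.inRange(h[:180,150:500],(15,130,60),(32,255,255)))
print([((c[i]+[150,0]).round(1),st[i,4]) for i in range(1,n) if st[i,4]>4])
E
```

```text
[ 514.814271   -221.69900938  133.83370456] [ 0.77677983 -0.1621392  -2.21899542] [ 0.01866499 -0.00695053 -0.030639  ]
[(array([441.1, 134.9]), np.int32(153)), (array([204.4, 135.1]), np.int32(152))]
```

Both pins are inside the holes: brass centroids (204.4,135.1) and (441.1,134.9), 1.5 px from the hole centres, and little force. Continue down until the rail nears the face.

Request:
play_rows([
  [[-0.001, 0.002, 0], 0, 1],
  [[-0.002, 0.004, 0], 0, 1],
  [[-0.003, 0.0062, 0], 0, 1],
  [[-0.004, 0.0083, 0], 0, 1],
  [[-0.004, 0.0083, 0], 0, 1],
  [[-0.004, 0.0083, 0], 0, 1],
])

```text
clock: 15.7
eef_pos: [518.8, -221.7, 125.6]
eef_rot: [-1.573, 0.001, -3.141]
wrist_force: [-0.3, 0.4, -3.9]
finger_gap: 60.0
```

Request:
play_rows([
  [[0, 0.002, 0], 0, 1],
  [[0.0005, 0.004, 0], 0, 1],
  [[0.0008, 0.006, 0], 0, 1],
  [[0.001, 0.008, 0], 0, 1],
  [[0.0012, 0.01, 0], 0, 1],
  [[0.0014, 0.0124, 0], 0, 1],
  [[0.0014, 0.0124, 0], 0, 1],
  [[0.0014, 0.0124, 0], 0, 1],
])

```text
clock: 16.5
eef_pos: [517.2, -221.6, 112.9]
eef_rot: [-1.574, 0.001, -3.141]
wrist_force: [0.2, 0.1, -3.2]
finger_gap: 59.4
```

```bash
cat > tilt.py <<'E'
from h import *
s=manip.read_state(); print(s['eef_pos'].round(1),s['wrist_force'].round(1),s['moment'].round(2))
im,p=shot('wrist')
# horizontal template edges along image column through hole-free part: bright metal runs
h=cv2.cvtColor(im,cv2.COLOR_BGR2HSV)
for u in(280,323,365):
    m=((h[:230,u,1]<45)&(h[:230,u,2]>150)).astype(int); e=np.flatnonzero(np.diff(np.r_[0,m,0])); print(u,[(a,b) for a,b in zip(e[::2],e[1::2]) if b-a>5])
x,y,z=s['eef_pos']
for th in(0,8,16,25):
    t=np.radians(th); f=lambda a,b:[x+a*np.cos(t)-b*np.sin(t),y,z+19+a*np.sin(t)+b*np.cos(t)]
    print(th,'pred far edge row, inner edge row',proj(p,f(80,-26.9))[1].round(1),proj(p,f(50,-26.9))[1].round(1))
n,l,st,c=cv2.connectedComponentsWithStats(cv2.inRange(h[:180,150:500],(15,130,60),(32,255,255)))
print('brass',[((c[i]+[150,0]).round(1),st[i,4]) for i in range(1,n) if st[i,4]>15])
E
python3 tilt.py
```

```text
[ 517.2 -221.6  112.9] [ 0.2  0.1 -3.2] [ 0.07 -0.01  0.09]
280 [(np.int64(0), np.int64(50)), (np.int64(105), np.int64(157)), (np.int64(213), np.int64(221))]
323 [(np.int64(0), np.int64(50)), (np.int64(105), np.int64(157)), (np.int64(213), np.int64(221))]
365 [(np.int64(0), np.int64(50)), (np.int64(105), np.int64(157))]
0 pred far edge row, inner edge row 111.1 160.4
8 pred far edge row, inner edge row 104.5 156.3
16 pred far edge row, inner edge row 100.1 153.7
25 pred far edge row, inner edge row 98.6 152.8
brass [(array([194.5, 134.8]), np.int32(371)), (array([451.2, 135. ]), np.int32(365))]
```

The tilt reads about 7–8° as planned, with negligible force. Continue.

Request:
play_rows([
  [[0, 0.002, 0], 0, 1],
  [[0.0003, 0.004, 0], 0, 1],
  [[0.0005, 0.006, 0], 0, 1],
  [[0.0006, 0.008, 0], 0, 1],
  [[0.0007, 0.01, 0], 0, 1],
  [[0.0008, 0.0124, 0], 0, 1],
  [[0.0008, 0.0124, 0], 0, 1],
  [[0.0008, 0.0124, 0], 0, 1],
])

```text
clock: 17.35
eef_pos: [516.5, -221.6, 100.4]
eef_rot: [-1.574, 0.001, -3.141]
wrist_force: [0.6, -0.9, -3.5]
finger_gap: 60.0
```

```bash
python3 tilt.py
```

```text
[ 516.5 -221.6  100.4] [ 0.6 -0.9 -3.5] [-0.01  0.06  0.02]
280 [(np.int64(0), np.int64(42)), (np.int64(101), np.int64(156)), (np.int64(207), np.int64(218))]
323 [(np.int64(0), np.int64(42)), (np.int64(100), np.int64(156)), (np.int64(207), np.int64(218))]
365 [(np.int64(0), np.int64(42)), (np.int64(101), np.int64(156)), (np.int64(207), np.int64(218))]
0 pred far edge row, inner edge row 111.1 160.4
8 pred far edge row, inner edge row 104.5 156.3
16 pred far edge row, inner edge row 100.2 153.7
25 pred far edge row, inner edge row 98.6 152.8
brass [(array([184.7, 133.8]), np.int32(465)), (array([461.1, 134. ]), np.int32(456))]
```

Tilt about 15°. The last part goes in small steps with the force checked.

Request:
play_rows([
  [[0, 0.002, 0], 0, 1],
  [[-0.0001, 0.004, 0], 0, 1],
  [[-0.0002, 0.006, 0], 0, 1],
  [[-0.0003, 0.008, 0], 0, 1],
  [[-0.0004, 0.0095, 0], 0, 1],
  [[-0.0005, 0.011, 0], 0, 1],
  [[-0.0005, 0.0125, 0], 0, 1],
  [[-0.0005, 0.0125, 0], 0, 1],
  [[-0.0005, 0.0125, 0], 0, 1],
])

```text
clock: 18.3
eef_pos: [517.1, -221.5, 87.9]
eef_rot: [-1.574, 0.001, -3.141]
wrist_force: [0.1, -0.8, -2.4]
finger_gap: 59.9
```

```bash
python3 tilt.py
```

```text
[ 517.1 -221.5   87.9] [ 0.1 -0.8 -2.4] [-0.03  0.   -0.06]
280 [(np.int64(0), np.int64(36)), (np.int64(99), np.int64(157)), (np.int64(203), np.int64(216))]
323 [(np.int64(0), np.int64(36)), (np.int64(98), np.int64(156)), (np.int64(203), np.int64(216))]
365 [(np.int64(0), np.int64(36)), (np.int64(99), np.int64(157)), (np.int64(204), np.int64(216))]
0 pred far edge row, inner edge row 111.1 160.4
8 pred far edge row, inner edge row 104.5 156.3
16 pred far edge row, inner edge row 100.1 153.7
25 pred far edge row, inner edge row 98.6 152.8
brass [(array([173.6, 135.4]), np.int32(576)), (array([472.3, 135.7]), np.int32(567))]
```

Request:
play_rows([
  [[-0.0001, 0.0008, 0], 0, 1],
  [[-0.0001, 0.0016, 0], 0, 1],
  [[-0.0002, 0.0024, 0], 0, 1],
  [[-0.0002, 0.0024, 0], 0, 1],
  [[-0.0002, 0.0024, 0], 0, 1],
])

```text
clock: 18.85
eef_pos: [517.3, -221.5, 85.5]
eef_rot: [-1.574, 0.001, -3.141]
wrist_force: [-1.2, 1.2, 0.5]
finger_gap: 59.8
```

Request:
play_rows([
  [[0, 0.0008, 0], 0, 1],
  [[0, 0.0016, 0], 0, 1],
  [[0, 0.0016, 0], 0, 1],
  [[0, 0.0016, 0], 0, 1],
])

```text
clock: 19.25
eef_pos: [517.5, -221.5, 85.4]
eef_rot: [-1.573, 0.002, -3.141]
wrist_force: [-7.7, 4.5, 15.9]
finger_gap: 59.7
```

```bash
python3 tilt.py
```

```text
[ 517.5 -221.5   85.4] [-7.7  4.5 15.9] [ 0.69  1.39 -0.01]
280 [(np.int64(0), np.int64(36)), (np.int64(99), np.int64(157)), (np.int64(203), np.int64(216))]
323 [(np.int64(0), np.int64(35)), (np.int64(99), np.int64(157)), (np.int64(203), np.int64(216))]
365 [(np.int64(0), np.int64(35)), (np.int64(99), np.int64(158)), (np.int64(203), np.int64(216))]
0 pred far edge row, inner edge row 111.2 160.4
8 pred far edge row, inner edge row 104.6 156.3
16 pred far edge row, inner edge row 100.2 153.7
25 pred far edge row, inner edge row 98.6 152.8
brass [(array([171.4, 136.3]), np.int32(602)), (array([474.6, 136.7]), np.int32(589))]
```

The template is seated: the reaction of 16 N points along the face normal. Ease off and release.

Request:
play_rows([
  [[0, -0.0002, 0], 0, 1],
  [[0, -0.0002, 0], 0, 1],
  [[0, -0.0002, 0], 0, 0.34],
  [[0, -0.0002, 0], 0, 0.3],
  [[0, -0.0002, 0], 0, 0.25],
  [[0, -0.0002, 0], 0, 0.2],
  [[0, -0.0002, 0], 0, 0.1],
  [[0, -0.0002, 0], 0, 0],
  [[0, -0.0002, 0], 0, 0],
  [[0, -0.0002, 0], 0, 0],
  [[0, -0.0002, 0], 0, 0],
], squeeze=5)

```text
clock: 20.4
eef_pos: [517.5, -221.5, 85.5]
eef_rot: [-1.573, 0.002, -3.141]
wrist_force: [-0.5, 0.6, -0.1]
finger_gap: 93.9
```

```bash
python3 tilt.py
```

```text
[ 517.5 -221.5   85.5] [-0.5  0.6 -0.1] [ 0.05 -0.01 -0.02]
280 [(np.int64(0), np.int64(36)), (np.int64(99), np.int64(157)), (np.int64(203), np.int64(215))]
323 [(np.int64(0), np.int64(36)), (np.int64(99), np.int64(157)), (np.int64(203), np.int64(215))]
365 [(np.int64(0), np.int64(36)), (np.int64(99), np.int64(158)), (np.int64(203), np.int64(216))]
0 pred far edge row, inner edge row 111.2 160.4
8 pred far edge row, inner edge row 104.6 156.3
16 pred far edge row, inner edge row 100.2 153.7
25 pred far edge row, inner edge row 98.6 152.8
brass [(array([171.5, 136.3]), np.int32(604)), (array([474.3, 136.7]), np.int32(585))]
```

Nothing shifted on release. Retreat straight up, then take a last look.

Request:
play_rows([
  [[0, -0.01, 0], 0, 0],
  [[0, -0.03, 0], 0, 0],
  [[0, -0.06, 0], 0, 0],
  [[0, -0.1, 0], 0, 0],
  [[0.03, -0.14, 0], 0, 0],
  [[0.05, -0.175, 0], 0, 0],
  [[0.058, -0.175, 0], 0, 0],
  [[0.058, -0.175, 0], 0, 0],
  [[0.058, -0.175, 0], 0, 0],
  [[0.058, -0.175, 0], 0, 0],
])

```text
clock: 21.45
eef_pos: [459.4, -221.8, 259.3]
eef_rot: [-1.574, 0.0, -3.141]
wrist_force: [-0.0, 1.0, -0.2]
finger_gap: 93.8
```

```bash
python3 - <<'E'
from h import *
im,p=shot('wrist','w9'); sc,_=shot('scene','s9')
cv2.imwrite('pics/c9.png',np.hstack([cv2.resize(im[:240,120:520],(480,288)),cv2.resize(sc[110:260,150:400],(480,288))][:1]+[cv2.resize(sc[110:260,190:440],(480,288))])[:, :800])
# predicted template features, seated: face origin (531,-221,75), slope 25
t=np.radians(25); f=lambda a,b,c:[531+a*np.cos(t)-c*np.sin(t),-221+b,75+a*np.sin(t)+c*np.cos(t)]
for n,q in(('far L',(80,100,6)),('far R',(80,-100,6)),('near R',(-80,-100,6)),('near L',(-80,100,6)),('tipL',(65,75,30)),('tipR',(65,-75,30))): print(n,proj(p,f(*q)).round(1))
h=cv2.cvtColor(im,cv2.COLOR_BGR2HSV)
m=cv2.inRange(h[:240],(0,0,175),(180,25,255)); n,l,st,c=cv2.connectedComponentsWithStats(m)
for i in np.argsort(-st[1:,4])[:3]+1: print(st[i],cv2.approxPolyDP(max(cv2.findContours((l==i).astype(np.uint8),0,2)[0],key=len),6,True)[:,0].tolist())
n,l,st,c=cv2.connectedComponentsWithStats(cv2.inRange(h[:180,150:500],(15,130,60),(32,255,255)))
print('brass',[((c[i]+[150,0]).round(1),st[i]) for i in range(1,n) if st[i,4]>15])
E
```

```text
far L [224.7  55.1]
far R [422.1  55. ]
near R [397.2 183.8]
near L [249.9 183.6]
tipL [246.8  77.7]
tipR [399.6  77.7]
[  293     0   347   240 34872] [[293, 239], [395, 239], [399, 225], [424, 230], [441, 200], [428, 239], [490, 239], [492, 222], [452, 215], [452, 204], [494, 209], [501, 194], [514, 198], [483, 185], [502, 184], [521, 127], [537, 122], [573, 131], [579, 142], [554, 196], [511, 189], [519, 199], [580, 203], [592, 198], [583, 190], [589, 181], [611, 174], [625, 185], [625, 201], [639, 201], [639, 101], [633, 119], [627, 107], [639, 93], [639, 0], [440, 0], [438, 22], [452, 26], [443, 66], [496, 72], [441, 165], [440, 181], [402, 205], [299, 203]]
[    0     0   405   240 32329] [[0, 239], [143, 239], [149, 232], [149, 239], [218, 239], [237, 223], [252, 229], [252, 239], [290, 239], [293, 204], [246, 204], [235, 193], [225, 150], [206, 138], [224, 146], [196, 27], [254, 23], [250, 12], [268, 2], [277, 13], [267, 23], [371, 23], [404, 0], [244, 0], [237, 17], [241, 0], [215, 0], [218, 10], [213, 0], [85, 0], [149, 166], [97, 179], [102, 199], [94, 183], [71, 187], [87, 215], [61, 189], [2, 205]]
[376   0  64  24 905] [[439, 9], [415, 0], [376, 23], [429, 23]]
brass [(array([250.5,  72.8]), array([96, 67, 11, 13, 93], dtype=int32)), (array([396.5,  72.9]), array([241,  67,  11,  13,  94], dtype=int32))]
```

View pics/c9.png

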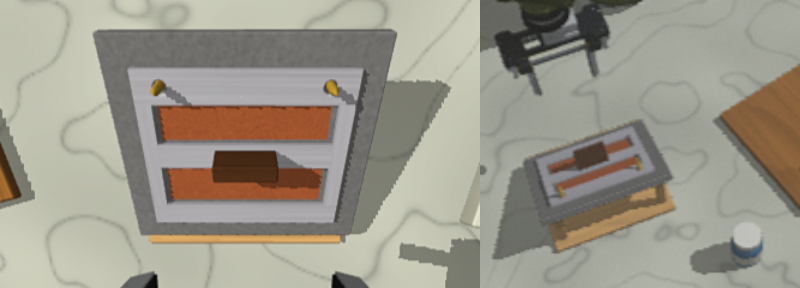

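The template lies flat on the face. Its far edge is at row 56 (predicted 55) and its near edge at row 185 (predicted 184). Both pins stand through the holes, and the terracotta strips show through the windows. Handing in.

```bash
python3 - <<'E'
from h import *
print(manip.sign_off())
E
```

```text
the job is handed in; nothing more can be done
None
```

I opened the hold-down finger, picked up the template and hung it on both brass pins. The job was handed in at about 21.5 s.

- **Finger:** I gripped the red knob and swung it along its arc to about 2.1 rad before letting go. A later wrist picture showed it lying fully back and open. I took no picture of it after that.
- **Template:** I held it by the ends of its grip so that it could pivot, and lowered it level onto the pins. I then followed the slope down until the face pushed back with about 16 N along its normal, eased off and released it. It did not move on release.
- **Last checks:** The final wrist picture shows the template's edges within about 2 px of the calculated fully home, flat pose, with both pins through the holes. The gripper was clear and the wrist force about zero. I planned the paths clear of the jar, bowl and plaster block. I did not measure them again afterwards, though the jar looks unmoved in the last picture.

One early reading disagreed: the lower right corner of the face came out wrong because part of it was hidden in the second view. I left it out and took the stand's position from the pins, whose measured spacing was 149.6 mm against 150 mm.

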